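# Add the moulded ring to the parts tote and tip the lot into the cut-off corner

### The job

Lift the cast ring out of its open mould and set it down in the grey parts tote with the two rings already there, without dropping it from a height. Then pick the tote up by its upright grip and tip it some 30 to 40 degrees so that all three rings slide together into the cut-off corner, the tote held in the air with that corner about 10 cm above the bench. Finish while holding it there, tilted and still; leave the other things on the bench where they are.

Things in the scene. Friction and masses are not known exactly. Their poses are not given: they have to be found in the camera images.
- tote: Open grey plastic parts tote, loose, about 220 g: 180 mm long (own x), 130 mm wide (own y), rim 45 mm high, walls and floor 4 mm. Origin: centre of its underside, z up. An upright grip plate stands at its -x end; the +x, -y corner is cut off by a diagonal wall (30 mm off each side). Rings start to slide on its floor at 9 to 14 degrees of tilt; rubbing along a side wall they need up to 25.
- tote_grip (a point): Grasp point on the tote's grip plate, tote frame (-83, 0, 70) mm, axes as the tote's. The plate is 14 mm thick along the tote's x (-90 to -76 mm) and 44 mm wide along its y; its top is 90 mm above the tote's underside, 45 mm above the rim. Pinch it from above across its thickness (fingers closing along the tote's x).
- tote_floor (a point): Centre of the tote's inner floor, 4 mm above its underside; axes as the tote's.
- tote_corner (a point): Middle of the foot of the diagonal wall inside the cut-off corner, at floor level; in the tote's frame (73.6, -48.6, 4) mm.
- mould: Dark steel open mould, a 70 x 70 x 22 mm block fixed to the bench, with the casting in its round cavity (33.5 mm wide, 10 mm deep, in the middle of the top face). Origin: centre of its underside, z up. Nothing stands up from its top but the casting.
- empty_mould: A second mould exactly like it, fixed to the bench, its cavity empty. Not needed.
- casting: The cast aluminium ring 32 mm across, 18 mm bore, 22 mm tall, about 33 g; origin: centre of its underside, z along its axis. It starts upright in the mould's cavity, loose, its underside 12 mm above the bench, its upper 12 mm standing proud of the mould.
- part_a: One of two like rings lying flat in the tote near its grip end at the start; ring 32 mm across, 18 mm bore, 22 mm tall, about 33 g; origin: centre of its underside, z along its axis. 
- part_b: The other ring in the tote; ring 32 mm across, 18 mm bore, 22 mm tall, about 33 g; origin: centre of its underside, z along its axis. 
- screwdriver: Bystander, loose: screwdriver with black handle, 130 mm, lying on the bench.
- weight: Bystander, loose: brass weight 40 mm across, 34 mm tall, between the moulds and the tote.
- slide_box: Bystander, loose: wooden slide box 75 x 100 x 34 mm.
- jar: Bystander, loose: glass specimen jar with black lid, 60 mm across, 85 mm tall.
- dish: Bystander, loose: clear covered dish 90 mm across, 17 mm tall.
- bottle: Bystander, loose: amber bottle 56 mm across, 130 mm tall.
There are look-alikes about, which are no part of the job. Leave any red look-alike of the casting alone. Leave any red look-alike of the part_a alone.

How it is judged:
On the way, in this order (a step that is already met when the one before it is completed fails the run):
1. the cast ring is lifted clear of its mould in the fingers (height (world z) of casting above 0.045 m and contact force between the fingers and casting above 0.5 N), for 0.2 s.
2. the cast ring lies in the level tote, let go (z of casting in the frame of tote between -0.005 and 0.045 m and x of casting in the frame of tote between -0.09 and 0.09 m and y of casting in the frame of tote between -0.065 and 0.065 m and angle between tote's own z axis and vertical below 0.12 rad and contact force between the fingers and casting below 0.05 N and linear speed of casting below 0.03 m/s and contact force between casting and tote above 0.05 N), for 0.2 s.
3. the tote is lifted and tipped, held by the gripper (height (world z) of tote_corner above 0.05 m and angle between tote's own z axis and vertical between 0.3 and 0.95 rad and contact force between the fingers and tote above 1 N), for 0.2 s.
At the end, for the whole second after the job is handed in: The tote is still, in the gripper alone, tilted 17 to 54 degrees, site tote_corner over 50 mm above the bench; all three rings are in the tote, at rest, free of the fingers, each origin within 90 mm of site tote_corner. It stays so through the last second (all of step 3 and linear speed of each of tote, casting, part_a, part_b below 0.03 m/s and contact force between tote and jar below 0.1 N and contact force between tote and bottle below 0.1 N and z of casting in the frame of tote between -0.005 and 0.045 m and x of casting in the frame of tote between -0.09 and 0.09 m and y of casting in the frame of tote between -0.065 and 0.065 m and distance between each of casting, part_a, part_b and tote_corner below 0.09 m and z of part_a in the frame of tote between -0.005 and 0.045 m and x of part_a in the frame of tote between -0.09 and 0.09 m and y of part_a in the frame of tote between -0.065 and 0.065 m and z of part_b in the frame of tote between -0.005 and 0.045 m and x of part_b in the frame of tote between -0.09 and 0.09 m and y of part_b in the frame of tote between -0.065 and 0.065 m and contact force between the fingers and casting below 0.1 N and contact force between the fingers and part_a below 0.1 N and contact force between the fingers and part_b below 0.1 N); the arm keeps its last pose, push and grip.
It fails at once if a bystander is shifted more than 25 mm (distance of any of screwdriver, weight, slide_box, jar, dish, bottle from where it was at the start of the episode above 0.025 m).
It fails at once if the cast ring is dropped from a height (falls faster than 1 m/s, about 5 cm) before the tote is tipped (linear speed of casting above 1 m/s and angle between tote's own z axis and vertical below 0.12 rad and contact force between the fingers and casting below 0.05 N).
It also fails if it takes over 64 s, if anything falls off the work surface, if the arm or the gripper's body presses on something with over 40 N, if the wrist force passes 120 N, or if a joint passes its speed limit or range.

### The arm

A 6-joint arm with a two-finger parallel gripper is mounted at the origin on the work surface. World frame = base frame: x ahead of the robot, y to its left, z up, the work surface at z = 0. Lengths are in m, angles in rad, forces in N, time in s.
With the tool pointing down it reaches from about 0.35 to 0.775 m from the base axis. Payload 5.5 kg.
Tool frame: the origin (TCP) lies midway between the tips of the shut fingers; the grasp point (between the pads) lies 19 mm behind it (env.tcp_to_grasp is the distance from the TCP to the grasp point, in m); z points along the fingers, y is the direction in which the jaws open and shut (so a half turn about z gives the same grasp; the last joint's range is limited). The gripper opens to 85 mm and grips with 20 to 120 N. Pads are 22 mm wide; open, the fingers measure 114 mm over their backs; the gripper's body (76 mm by 85 mm) begins 54 mm behind the grasp point. The pads swing forward as they close: fully open they stand 13 mm farther back than shut.
Start: joints at [1.176, 0.313, 0.046, 1.304, 0, 1.431], TCP at [0.145, 0.556, 0.205] pointing down, gripper open.
Joint ranges: [-2.76, 2.76], [-0.86, 1.69], [-1.03, 1.26], [-2.2, 2.34], [-1.47, 1.5], [-3.14, 3.14]. Speed limits (rad/s): [2.57, 2.57, 3.14, 3.14, 3.14, 3.14].

### API

Orientations are given as a unit quaternion [w, x, y, z].
In Python, from workcell import get_state, viewer, hand_in, finder, env gives the robot as it stands.
- The arm moves only by the tool arm_command, never from a script. Its argument "motion" is a list of rows, each an object of numbers: "x", "y", "z": the shift along the tool's x, y, z in mm; "rx", "ry", "rz": the turn, a rotation vector about the tool's x, y, z in degrees; "hand": the closure, from -1 (fully open) to 1 (shut). A call has 1 to 10 rows; each row is the pose to reach, as a shift and turn from the pose commanded when the call began, along the tool's axes at that moment; what a row does not reach only later rows make up. A row lasts 1/8 s, in which the tool goes at most 62.5 mm and 10.7 degrees, less where a joint would pass 70% of its speed; a pose out of reach is approached as far as the arm can. A call with a gripper value outside its range is refused whole. The fingers move at their own pace and stop on an object; "force" is the grip in N (left out, the last holds). Time passes only in rows, so rows that repeat a pose let the fingers close. It gives the time, the measured TCP pose, the force and the opening at its end, in the units of the state.
- get_state(): the state, without advancing time (a new reading comes with each control period).
- viewer.read_camera(name): name is "scene" or "top" or "wrist"; returns a dict with "image" (400x640x3 uint8, red, green, blue), "z_map" (400x640 float32, m along the optical axis (not along the pixel's ray), 0 where there is no reading), "intrinsics" (3x3 intrinsics, pixels), "k1" (the pictures are not rectified: a ray, as slopes to the right and down, at radius r is drawn at 1 + k1 r^2 times it, then the intrinsics apply), "rvec" (rotation vector, rad) and "tvec" (3), from world to camera coordinates, as OpenCV has them. Camera axes: x right, y down, z forward; pixel columns grow to the right and rows downward; lengths in m; the calibration is good to about 2 mm. A picture is of the moment at which its call begins.
- hand_in(): hands the job in, once; it reports no verdict.
Trained networks look in a picture, given as the dict that the camera call returned (one of the last four; its "shot" number tells which), for a name from the list of things; names that differ only in an ending like _2 or _b are one class to them, and where a whole thing is asked for, a point or a joint stands for the part that bears it (a point fixed in the world has none). Each returns a list of dicts, best first, with "score" (0 to 1); they miss things now and then, are a little off and sometimes report something else, mostly with a low value. They report only what shows in the picture. A call takes as long as a camera call. They do not tell look-alikes from the thing itself.
- finder.find_in(picture, query): "at" ([column, row] in pixels, amid what is visible of it).
- finder.masks_of(picture, query): "region" (400x640 bool, what is visible of it) and "at" ([column, row] in pixels, amid what is visible of it).
The state is a dict: "clock": time; "joint_pos": joint angles; "qvel": joint speeds; "tau": joint torques, N m; "tcp_pos": TCP position; "orientation": TCP orientation; "wrist_force": force on the tool from outside, world axes, zero at the start; "ft_torque": the same for the moment, N m; "finger_gap": finger opening in m.
Only numpy, scipy, OpenCV 4.12 (cv2) and the standard library are available. Lean on these libraries where they do the work, as an engineer would, in place of code of your own. Each camera call takes 0.05 s, during which the arm holds its last target.

## Working session

There is one attempt and no reset: what is moved stays moved. The work goes in short steps, Python scripts to look and compute and a tool call to move; the robot and the scene stay as the last step left them, time stands still between calls to the robot, and variables do not carry over. Pictures are saved under pics/ and viewed, and the job is handed in when it is done.

Besides the shell and the picture viewer there is one more tool, called as name([rows], argument=value, ...), one row to a line, values as JSON. arm_command: Moves the arm, as the interface text tells. Its arguments: {"type":"object","properties":{"motion":{"type":"array","items":{"type":"object","properties":{"x":{"type":"number"},"y":{"type":"number"},"z":{"type":"number"},"rx":{"type":"number"},"ry":{"type":"number"},"rz":{"type":"number"},"hand":{"type":"number"}}}},"force":{"type":"number"}},"required":["motion"]}

```bash
ls; mkdir -p pics
cat > h.py <<'E'
import numpy as np, cv2
from workcell import get_state, viewer, hand_in, finder, env
def cam(n,save=None):
    p=viewer.read_camera(n)
    if save: cv2.imwrite('pics/'+save,cv2.cvtColor(p['image'],cv2.COLOR_RGB2BGR))
    return p
def rays(p,uv):
    uv=np.atleast_2d(np.asarray(uv,float)); K=p['intrinsics']
    d=np.stack([(uv[:,0]-K[0,2])/K[0,0],(uv[:,1]-K[1,2])/K[1,1]],1)
    u=d.copy()
    for _ in range(20):
        r2=(u**2).sum(1,keepdims=True); u=d/(1+p['k1']*r2)
    return u
def w3(p,uv,z=None):
    "depth point; z: intersect plane at world z"
    uv=np.atleast_2d(np.asarray(uv,float)); u=rays(p,uv)
    R=cv2.Rodrigues(np.asarray(p['rvec'],float))[0]; t=np.asarray(p['tvec'],float).ravel()
    dc=np.c_[u,np.ones(len(u))]
    if z is None:
        d=p['z_map'][uv[:,1].round().astype(int),uv[:,0].round().astype(int)]
        return (dc*d[:,None]-t)@R
    o=-R.T@t; dw=dc@R
    return o+dw*((z-o[2])/dw[:,2])[:,None]
def cloud(p,mask=None):
    m=p['z_map']>0
    if mask is not None: m&=mask
    v,u=np.nonzero(m); return w3(p,np.c_[u,v]),np.c_[u,v]
E
python3 - <<'E'
from h import *
s=get_state(); print({k:np.round(v,3) for k,v in s.items()}, env.tcp_to_grasp)
for n in ['scene','top','wrist']:
    p=cam(n,n+'0.png')
    R=cv2.Rodrigues(np.asarray(p['rvec'],float))[0]; print(n,(-R.T@np.ravel(p['tvec'])).round(3))
    for q in ['tote','mould','casting','part_a','tote_grip','weight','jar','bottle','slide_box','dish','screwdriver']:
        for r in finder.find_in(p,q)[:4]:
            print(n,q,round(r['score'],2),np.round(r['at']),w3(p,r['at']).round(3))
E
```

```text
pics
{'clock': np.float64(0.0), 'joint_pos': array([ 1.176,  0.314,  0.045,  1.304, -0.   ,  1.431]), 'qvel': array([ 0.001, -0.001, -0.001, -0.001, -0.002, -0.002]), 'tau': array([ 0.0000e+00, -4.8064e+01,  2.9853e+01,  2.0000e-02, -0.0000e+00,
        0.0000e+00]), 'tcp_pos': array([0.145, 0.556, 0.204]), 'orientation': array([-0.   ,  0.127,  0.992, -0.001]), 'wrist_force': array([-0.936,  0.249,  0.807]), 'ft_torque': array([ 0.001, -0.054,  0.005]), 'finger_gap': np.float64(0.086)} 0.0187
scene [ 1.171 -0.674  0.694]
scene tote 0.59 [338. 200.] [[0.547 0.126 0.004]]
scene mould 0.94 [283. 270.] [[ 0.64  -0.174  0.023]]
scene casting 0.5 [319. 282.] [[ 0.711 -0.141  0.009]]
scene casting 0.47 [280. 260.] [[ 0.61  -0.153  0.018]]
scene casting 0.4 [239. 289.] [[ 0.612 -0.27   0.022]]
scene part_a 0.59 [250. 213.] [[ 0.435 -0.081  0.02 ]]
scene part_a 0.46 [361. 198.] [[0.604 0.149 0.025]]
scene tote_grip 0.92 [339. 200.] [[0.548 0.127 0.005]]
scene weight 0.55 [251. 237.] [[ 0.51  -0.147  0.027]]
scene jar 0.76 [425. 162.] [[0.658 0.371 0.055]]
scene bottle 0.67 [230. 318.] [[ 0.6
[... 470 characters left out ...]
]]
top part_a 0.63 [241. 167.] [[0.639 0.261 0.001]]
top part_a 0.58 [282. 185.] [[0.585 0.152 0.021]]
top tote_grip 0.72 [298. 195.] [[0.561 0.111 0.003]]
top weight 0.56 [397. 216.] [[ 0.501 -0.134  0.027]]
top jar 0.76 [181. 158.] [[0.645 0.387 0.084]]
top jar 0.52 [357. 129.] [[ 0.73  -0.043  0.017]]
top jar 0.48 [396. 219.] [[ 0.494 -0.133  0.029]]
top bottle 0.72 [480. 146.] [[ 0.659 -0.325  0.087]]
top bottle 0.4 [197. 280.] [[0.353 0.357 0.032]]
top slide_box 0.76 [197. 277.] [[0.359 0.358 0.031]]
top dish 0.83 [356. 131.] [[ 0.725 -0.04   0.015]]
top screwdriver 0.62 [374. 248.] [[ 0.425 -0.076  0.028]]
wrist [0.071 0.577 0.374]
wrist slide_box 0.65 [241. 324.] [[0.331 0.401 0.034]]
```

View pics/scene0.png

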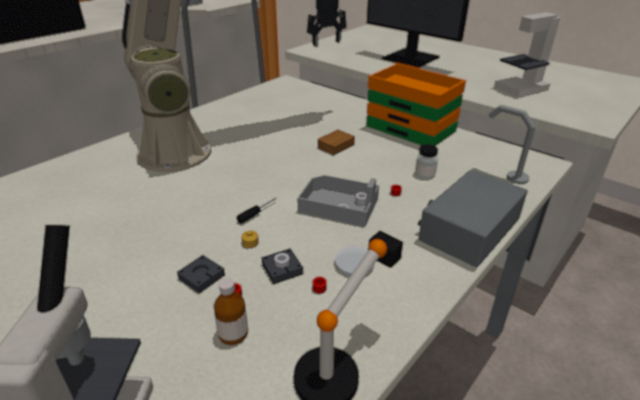

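View pics/top0.png

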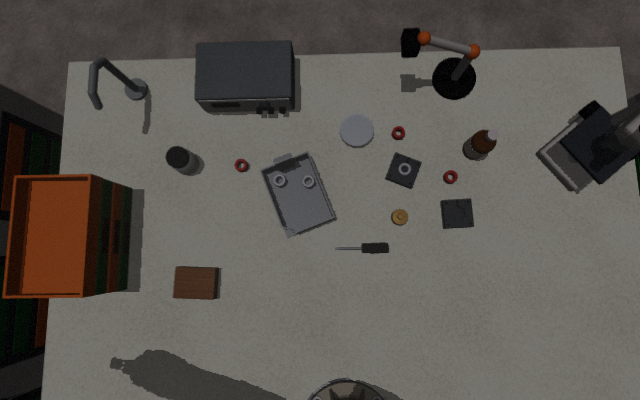

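The top view shows the tote at about (298,195), with its grip plate at the upper end (285,158) and the cut corner at lower left (290,232). The mould holding the casting is at (404,169). The red rings at (399,132), (450,177) and (241,165) are decoys, and the empty mould is at (457,213).

Run:
```python
from h import *
p=cam('top'); q=cam('scene')
for n,pp in (('top',p),('scene',q)):
  c,uv=cloud(pp)
  # casting top
  m=(np.hypot(c[:,0]-.613,c[:,1]+.153)<.03)&(c[:,2]>.028)&(c[:,2]<.045); a=c[m]
  print(n,'cast',m.sum(),a.mean(0).round(4),a.min(0).round(3),a.max(0).round(3))
  m=(np.abs(c[:,0]-.613)<.055)&(np.abs(c[:,1]+.153)<.055)&(c[:,2]>.015)&(c[:,2]<.028)
  r=cv2.minAreaRect((c[m][:,:2]*1000).astype(np.float32)); print('mould',r,c[m][:,2].mean())
  # tote rim and grip
  m=(np.abs(c[:,0]-.56)<.15)&(np.abs(c[:,1]-.12)<.12)
  t=c[m]; g=t[(t[:,2]>.075)]; print('grip',len(g),g.mean(0).round(4),g.min(0).round(3),g.max(0).round(3))
  rim=t[(t[:,2]>.037)&(t[:,2]<.052)]; print('rim',len(rim),cv2.minAreaRect((rim[:,:2]*1000).astype(np.float32)),rim[:,2].mean())
  # rings in tote
  rr=t[(t[:,2]>.021)&(t[:,2]<.032)]; print('rings',len(rr),rr.mean(0))
for r in finder.masks_of(p,'tote')[:2]:
  m=r['region']; print(r['score'],m.sum())
im=cv2.cvtColor(p['image'],cv2.COLOR_RGB2BGR)
cv2.imwrite('pics/crop1.png',cv2.resize(im[110:260,220:480],None,fx=3,fy=3,interpolation=cv2.INTER_CUBIC))
print(p['intrinsics'],p['k1'])
```

```text
top cast 95 [ 0.6187 -0.1553  0.0335] [ 0.603 -0.171  0.028] [ 0.634 -0.141  0.039]
mould ((619.951904296875, -155.79269409179688), (69.98637390136719, 71.05622863769531), 67.34092712402344) 0.021902657298836847
grip 131 [0.6364 0.142  0.0885] [0.624 0.121 0.076] [0.651 0.164 0.095]
rim 446 ((559.9429321289062, 113.10418701171875), (181.8898162841797, 130.721923828125), 20.681861877441406) 0.04433184243330281
rings 270 [0.5938401  0.12477997 0.02582559]
scene cast 117 [ 0.6192 -0.1582  0.0323] [ 0.601 -0.173  0.028] [ 0.634 -0.141  0.037]
mould ((617.765380859375, -157.05401611328125), (71.0279769897461, 75.53521728515625), 66.96890258789062) 0.021376023316086915
grip 97 [0.6396 0.1346 0.0858] [0.624 0.115 0.075] [0.65  0.162 0.092]
rim 576 ((559.0108032226562, 110.69432830810547), (180.75247192382812, 138.71327209472656), 20.716527938842773) 0.04232426727643484
rings 578 [0.56420819 0.10564834 0.02615542]
0.56 3722
[[387.74354879   0.         319.73044667]
 [  0.         387.74354879 198.66840311]
 [  0.           0.           1.        ]] -0.005539070307195589
```

View pics/crop1.png

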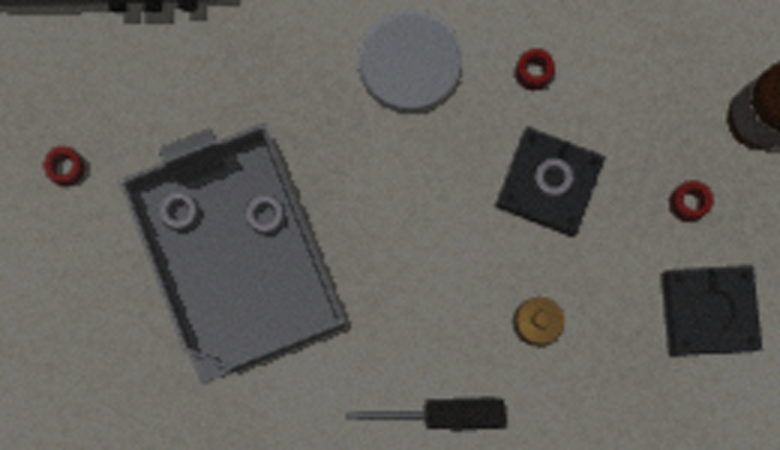

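```bash
cat >> h.py <<'E'
from scipy.spatial.transform import Rotation as Ro
TA=np.deg2rad(200.7); TC=np.array([.560,.113,0.])
TR=np.array([[np.cos(TA),-np.sin(TA),0],[np.sin(TA),np.cos(TA),0],[0,0,1]])
def tw(v): return TC+TR@np.asarray(v,float)
# tool for yaw 20.7: y along -tote x, z down
def down(yaw):
    a=np.deg2rad(yaw); y=np.array([np.cos(a),np.sin(a),0]); z=np.array([0,0,-1.]); return np.c_[np.cross(y,z),y,z]
def cur():
    s=get_state(); q=s['orientation']; return s['tcp_pos'],Ro.from_quat([q[1],q[2],q[3],q[0]]).as_matrix(),s
def delta(pos,R=None):
    p,R0,s=cur(); 
    d=R0.T@(np.asarray(pos)-p)*1000; r=np.zeros(3) if R is None else Ro.from_matrix(R0.T@R).as_rotvec(degrees=True)
    print('t',round(float(s['clock']),2),'tcp',p.round(4),'yaw',np.rad2deg(np.arctan2(R0[1,1],R0[0,1])).round(2),'gap',round(float(s['finger_gap']),4),'F',s['wrist_force'].round(1)); print('shift',d.round(1),'turn',r.round(2))
E
python3 - <<'E'
from h import *
delta([.619,-.157,.13],down(20.7))
E
```

```text
t 1.95 tcp [0.1449 0.5565 0.2051] yaw 75.4 gap 0.0853 F [-0.2 -0.5  0.1]
shift [-638.6 -571.    75.1] turn [ 0.  -0.  54.7]
```

arm_command([
  {"x": -45,"y": -40,"rz": 5,"hand": -1},
  {"x": -90,"y": -80,"rz": 10,"hand": -1},
  {"x": -135,"y": -120,"rz": 15,"hand": -1},
  {"x": -180,"y": -160,"rz": 20,"hand": -1},
  {"x": -225,"y": -200,"rz": 25,"hand": -1},
  {"x": -270,"y": -240,"rz": 30,"hand": -1},
  {"x": -315,"y": -280,"rz": 35,"hand": -1},
  {"x": -360,"y": -320,"rz": 40,"hand": -1},
  {"x": -405,"y": -360,"rz": 45,"hand": -1},
  {"x": -450,"y": -400,"rz": 54.7,"hand": -1},
])

```text
invalid input at $.motion[0]: expected keys x, y, z, rx, ry, rz, hand
```

Run:
```python
from h import *
delta([.619,-.157,.13],down(20.7))
```

```text
t 1.95 tcp [0.1449 0.5565 0.2051] yaw 75.4 gap 0.0853 F [-0.2 -0.5  0.1]
shift [-638.6 -571.    75.1] turn [ 0.  -0.  54.7]
```

All keys are required.

arm_command([
  {"x": -45,"y": -40,"z": 0,"rx": 0,"ry": 0,"rz": 5,"hand": -1},
  {"x": -90,"y": -80,"z": 0,"rx": 0,"ry": 0,"rz": 10,"hand": -1},
  {"x": -135,"y": -120,"z": 0,"rx": 0,"ry": 0,"rz": 15,"hand": -1},
  {"x": -180,"y": -160,"z": 0,"rx": 0,"ry": 0,"rz": 20,"hand": -1},
  {"x": -225,"y": -200,"z": 0,"rx": 0,"ry": 0,"rz": 25,"hand": -1},
  {"x": -270,"y": -240,"z": 0,"rx": 0,"ry": 0,"rz": 30,"hand": -1},
  {"x": -315,"y": -280,"z": 0,"rx": 0,"ry": 0,"rz": 35,"hand": -1},
  {"x": -360,"y": -320,"z": 0,"rx": 0,"ry": 0,"rz": 40,"hand": -1},
  {"x": -405,"y": -360,"z": 0,"rx": 0,"ry": 0,"rz": 47,"hand": -1},
  {"x": -450,"y": -400,"z": 0,"rx": 0,"ry": 0,"rz": 54.7,"hand": -1},
])

```text
clock: 3.2
tcp_pos: [0.4806, 0.0541, 0.2054]
orientation: [0.0, 0.57, 0.821, 0.0]
wrist_force: [0.2, 0.1, -0.3]
finger_gap: 0.0856
```

Run:
```python
from h import *
delta([.619,-.157,.13],down(20.7))
```

```text
t 3.2 tcp [0.4806 0.0541 0.2054] yaw 20.44 gap 0.0856 F [ 0.2  0.1 -0.3]
shift [-246.1   55.9   75.5] turn [ 0.06  0.01 -0.26]
```

arm_command([
  {"x": -50,"y": 11,"z": 10,"rx": 0,"ry": 0,"rz": 0,"hand": -1},
  {"x": -100,"y": 23,"z": 25,"rx": 0,"ry": 0,"rz": 0,"hand": -1},
  {"x": -150,"y": 34,"z": 40,"rx": 0,"ry": 0,"rz": 0,"hand": -1},
  {"x": -200,"y": 45,"z": 60,"rx": 0,"ry": 0,"rz": 0,"hand": -1},
  {"x": -246,"y": 56,"z": 75,"rx": 0,"ry": 0,"rz": 0,"hand": -1},
  {"x": -246,"y": 56,"z": 75,"rx": 0,"ry": 0,"rz": 0,"hand": -1},
  {"x": -246,"y": 56,"z": 75,"rx": 0,"ry": 0,"rz": 0,"hand": -1},
])

```text
clock: 4.08
tcp_pos: [0.6185, -0.1541, 0.1298]
orientation: [-0.001, 0.569, 0.823, 0.0]
wrist_force: [-0.0, -0.1, 0.5]
finger_gap: 0.0854
```

Run:
```python
from h import *
p=cam('wrist','wrist1.png')
c,uv=cloud(p)
m=(np.hypot(c[:,0]-.619,c[:,1]+.157)<.04)&(c[:,2]>.029)&(c[:,2]<.042); a=c[m]
print(m.sum(),a.mean(0),a.min(0),a.max(0), cv2.minEnclosingCircle((a[:,:2]*1000).astype(np.float32)))
m=(np.abs(c[:,0]-.613)<.055)&(np.abs(c[:,1]+.153)<.055)&(c[:,2]>.015)&(c[:,2]<.028)
print(cv2.minAreaRect((c[m][:,:2]*1000).astype(np.float32)),c[m][:,2].mean())
delta([.619,-.157,.0235],down(20.7))
```

```text
601 [ 0.61854228 -0.15407577  0.03350572] [ 0.60305116 -0.1698839   0.02903649] [ 0.63452027 -0.13924394  0.03574379] ((618.8514404296875, -154.88185119628906), 15.930891990661621)
((619.0140991210938, -155.15643310546875), (70.39398193359375, 70.33805847167969), 67.0465316772461) 0.021951991317892817
t 4.12 tcp [ 0.6185 -0.1536  0.1304] yaw 20.73 gap 0.0853 F [ 0.2 -0.5 -0.1]
shift [ -3.4  -0.7 106.9] turn [-0.01 -0.03  0.03]
```

View pics/wrist1.png

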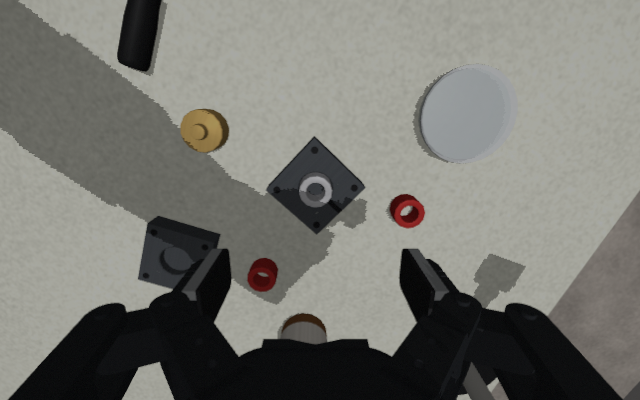

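The casting sits at (316,189), centred between the open fingers. The red rings at (407,210) and (263,274) are outside the fingers' swept area.

arm_command([
  {"x": -1,"y": 0,"z": 30,"rx": 0,"ry": 0,"rz": 0,"hand": -0.4},
  {"x": -1.5,"y": 0,"z": 60,"rx": 0,"ry": 0,"rz": 0,"hand": -0.4},
  {"x": -1.5,"y": 0,"z": 85,"rx": 0,"ry": 0,"rz": 0,"hand": -0.4},
  {"x": -1.5,"y": 0,"z": 100,"rx": 0,"ry": 0,"rz": 0,"hand": -0.4},
  {"x": -1.5,"y": 0,"z": 106,"rx": 0,"ry": 0,"rz": 0,"hand": -0.4},
  {"x": -1.5,"y": 0,"z": 106.5,"rx": 0,"ry": 0,"rz": 0,"hand": -0.4},
  {"x": -1.5,"y": 0,"z": 106.5,"rx": 0,"ry": 0,"rz": 0,"hand": -0.4},
], force=40)

```text
clock: 5.0
tcp_pos: [0.6202, -0.156, 0.0247]
orientation: [0.001, 0.569, 0.823, 0.0]
wrist_force: [0.5, -0.6, 0.6]
finger_gap: 0.0594
```

Run:
```python
from h import *
p=cam('wrist','wrist2.png')
delta([.6188,-.155,.0235],down(20.7))
```

```text
t 5.05 tcp [ 0.6202 -0.156   0.0246] yaw 20.7 gap 0.0595 F [-0.   0.3  0.2]
shift [ 1.5 -1.   1.1] turn [0.08 0.06 0.  ]
```

View pics/wrist2.png

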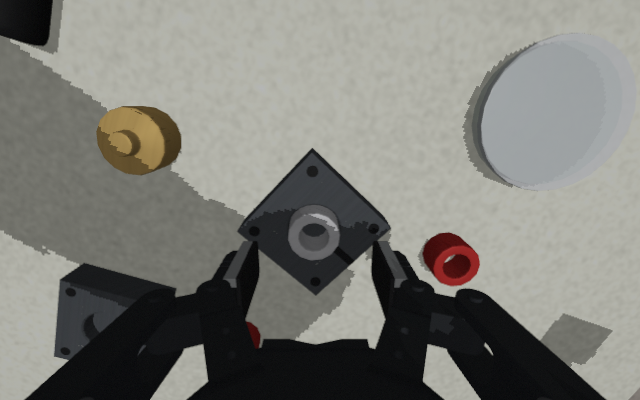

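The fingers straddle the ring at (314,230), so I'm closing on it.

arm_command([
  {"x": 0.5,"y": -0.5,"z": 0.5,"rx": 0,"ry": 0,"rz": 0,"hand": 0},
  {"x": 0.5,"y": -0.5,"z": 0.5,"rx": 0,"ry": 0,"rz": 0,"hand": 1},
  {"x": 0.5,"y": -0.5,"z": 0.5,"rx": 0,"ry": 0,"rz": 0,"hand": 1},
  {"x": 0.5,"y": -0.5,"z": 0.5,"rx": 0,"ry": 0,"rz": 0,"hand": 1},
  {"x": 0.5,"y": -0.5,"z": 0.5,"rx": 0,"ry": 0,"rz": 0,"hand": 1},
  {"x": 0.5,"y": -0.5,"z": 0.5,"rx": 0,"ry": 0,"rz": 0,"hand": 1},
  {"x": 0.5,"y": -0.5,"z": 0.5,"rx": 0,"ry": 0,"rz": 0,"hand": 1},
], force=40)

```text
clock: 5.92
tcp_pos: [0.6188, -0.1554, 0.0231]
orientation: [-0.0, 0.569, 0.823, 0.0]
wrist_force: [0.1, -0.8, -0.1]
finger_gap: 0.0001
```

Run:
```python
from h import *
p=cam('wrist','wrist3.png')
im=p['image'][150:350,180:460,::-1]; cv2.imwrite('pics/w3c.png',cv2.resize(im,None,fx=2.8,fy=2.8,interpolation=cv2.INTER_CUBIC))
p=cam('scene','scene3.png'); im=p['image'][210:310,220:380,::-1]; cv2.imwrite('pics/s3c.png',cv2.resize(im,None,fx=5,fy=5,interpolation=cv2.INTER_CUBIC))
```

```text
(no output)
```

View pics/w3c.png

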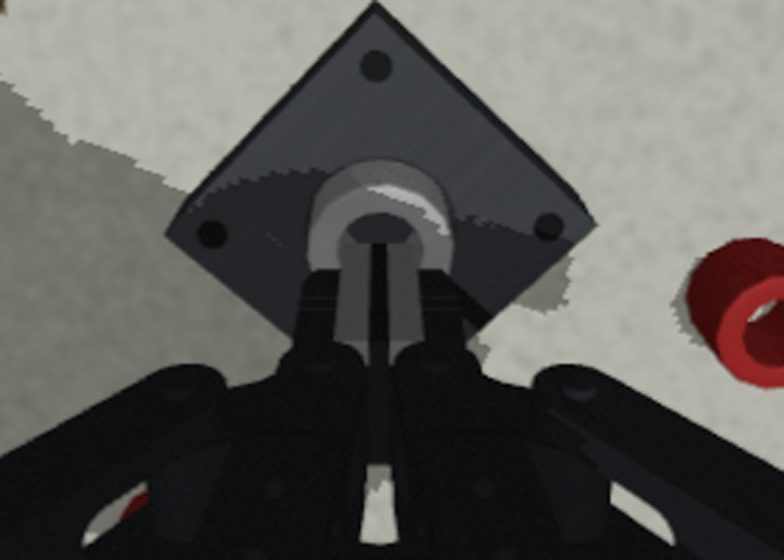

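View pics/s3c.png

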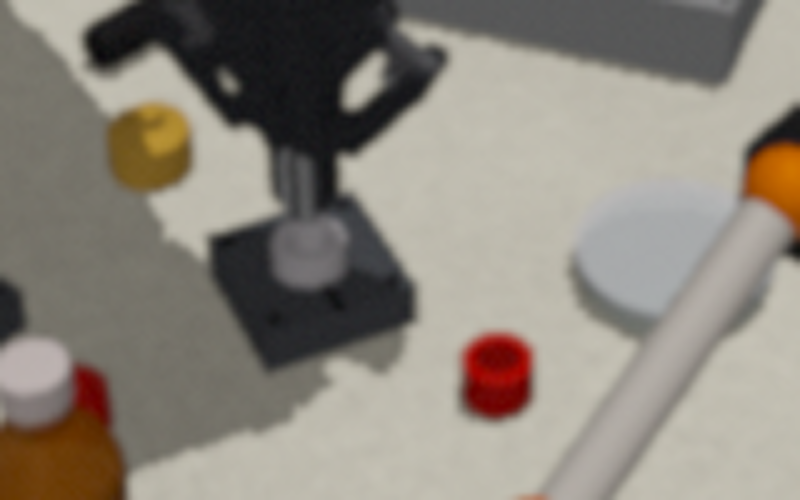

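Run:
```python
from h import *
for n in ('wrist','scene'):
  p=cam(n); c,uv=cloud(p); t,R,s=cur()
  m=(np.hypot(c[:,0]-t[0],c[:,1]-t[1])<.045)&(c[:,2]>.025)
  a=c[m]; l=(a-t)@R*1000
  print(n,t)
  for lo in range(-80,20,6):
    k=(l[:,2]>=lo)&(l[:,2]<lo+6)
    if k.sum(): print(lo,k.sum(),'x',l[k,0].min().round(1),np.median(l[k,0]).round(1),l[k,0].max().round(1),'y',l[k,1].min().round(1),l[k,1].max().round(1))
  if n=='wrist':
    for v in range(215,290,5): print(v,[ (w3(p,[u,v])[0]*1000).round(0).tolist() for u in (290,302,310,322,334)])
```

```text
wrist [ 0.6188423  -0.15547405  0.02309934]
-80 2148 x -11.4 12.8 15.3 y -35.4 37.3
-74 1177 x -10.2 12.7 15.3 y -31.3 31.4
-68 611 x -10.8 7.9 14.0 y -18.9 17.9
-62 288 x 7.4 11.8 12.7 y -13.2 13.9
-56 409 x 7.1 9.0 12.8 y -13.3 13.9
-50 349 x 7.0 8.6 13.0 y -13.3 13.9
-44 320 x 7.0 8.5 12.6 y -13.3 13.9
-38 244 x 7.2 11.6 12.8 y -13.1 13.1
-32 39 x 11.4 11.9 12.4 y -6.2 6.7
-14 891 x -4.5 8.4 16.4 y -15.2 16.2
-8 172 x -3.7 14.2 16.6 y -14.3 15.8
-2 1 x 15.7 15.7 15.7 y 2.9 2.9
215 [[600.0, -150.0, 22.0], [607.0, -145.0, 28.0], [611.0, -141.0, 33.0], [618.0, -139.0, 32.0], [627.0, -141.0, 17.0]]
220 [[602.0, -152.0, 23.0], [607.0, -145.0, 34.0], [612.0, -144.0, 33.0], [618.0, -141.0, 34.0], [626.0, -141.0, 28.0]]
225 [[603.0, -160.0, 14.0], [609.0, -148.0, 34.0], [613.0, -147.0, 34.0], [620.0, -144.0, 33.0], [626.0, -142.0, 34.0]]
230 [[603.0, -155.0, 33.0], [610.0, -152.0, 33.0], [617.0, -159.0, 13.0], [625.0, -156.0, 12.0], [627.0, -145.0, 34.0]]
235 [[604.0, -157.0, 34.0], [612.0, -160.0, 22.0], [618.0, -162.0, 12.0], [626.0, -160.0, 12.0], [629.0, -148.0, 34.0]]
240 [[605.0, -1
[... 976 characters left out ...]
0.0, -145.0, 94.0], [615.0, -149.0, 86.0], [617.0, -142.0, 94.0], [621.0, -139.0, 96.0]]
285 [[606.0, -146.0, 98.0], [610.0, -144.0, 99.0], [615.0, -149.0, 90.0], [617.0, -143.0, 97.0], [621.0, -141.0, 97.0]]
scene [ 0.61884974 -0.15543626  0.02307132]
-80 89 x -15.6 -11.8 10.8 y -36.6 32.8
-74 49 x -17.3 -12.0 -2.6 y -32.4 28.8
-68 23 x -14.5 -10.2 -4.7 y -14.4 14.3
-62 32 x -14.0 -9.5 2.5 y -14.9 13.4
-56 31 x -13.6 -7.4 5.6 y -15.3 13.3
-50 29 x -14.3 -7.8 3.1 y -14.5 12.9
-44 32 x -13.3 -9.2 1.4 y -13.8 12.5
-38 27 x -13.9 -8.2 3.4 y -14.2 11.5
-32 12 x -12.8 -10.4 -6.7 y -11.9 4.9
-26 1 x -2.1 -2.1 -2.1 y 4.1 4.1
-14 78 x -17.1 -4.3 13.8 y -14.9 14.0
-8 52 x -17.2 -8.9 11.1 y -14.5 22.6
```

The fingers shut on nothing. Depth from both cameras puts the real fingertips about 31 mm behind the reported TCP, at world z ≈ 0.055 and above the ring's top at 0.034. I'll open and measure again before going lower.

arm_command([
  {"x": 0,"y": 0,"z": 0,"rx": 0,"ry": 0,"rz": 0,"hand": -0.2},
  {"x": 0,"y": 0,"z": 0,"rx": 0,"ry": 0,"rz": 0,"hand": -0.2},
  {"x": 0,"y": 0,"z": 6,"rx": 0,"ry": 0,"rz": 0,"hand": -0.2},
  {"x": 0,"y": 0,"z": 12,"rx": 0,"ry": 0,"rz": 0,"hand": -0.2},
  {"x": 0,"y": 0,"z": 12,"rx": 0,"ry": 0,"rz": 0,"hand": -0.2},
])

```text
clock: 6.75
tcp_pos: [0.6181, -0.1552, 0.01]
orientation: [-0.001, 0.569, 0.823, -0.0]
wrist_force: [-0.2, 0.3, 0.7]
finger_gap: 0.0508
```

```bash
cat > tip.py <<'E'
from h import *
import sys
for n in ('wrist','scene'):
  p=cam(n,n+sys.argv[1]+'.png'); c,uv=cloud(p); t,R,s=cur()
  l=(c-t)@R*1000
  k=(np.abs(l[:,0])<18)&(np.abs(l[:,1])<55)
  a=l[k]; w=c[k]
  g=s['finger_gap']*500
  print(n,t.round(4),'gap',g*2,s['wrist_force'].round(1))
  for lo in range(-60,12,4):
    k=(a[:,2]>=lo)&(a[:,2]<lo+4)&(w[:,2]>.026)
    y=a[k,1]; x=a[k,0]
    L=y<-17; H=y>17; C=~L&~H
    f=lambda b,v:(b.sum(),v[b].min().round(0),v[b].max().round(0)) if b.sum() else '-'
    print(lo,'L',f(L,y),f(L,x),'R',f(H,y),f(H,x),'C',C.sum())
E
python3 tip.py 4
```

```text
wrist [ 0.6184 -0.1553  0.0105] gap 51.365912158503676 [-0.8 -0.  -0.5]
-60 L (np.int64(219), np.float64(-39.0), np.float64(-25.0)) (np.int64(219), np.float64(-10.0), np.float64(13.0)) R (np.int64(221), np.float64(25.0), np.float64(39.0)) (np.int64(221), np.float64(-10.0), np.float64(13.0)) C 0
-56 L (np.int64(205), np.float64(-39.0), np.float64(-25.0)) (np.int64(205), np.float64(-10.0), np.float64(13.0)) R (np.int64(210), np.float64(25.0), np.float64(39.0)) (np.int64(210), np.float64(-10.0), np.float64(13.0)) C 0
-52 L (np.int64(193), np.float64(-39.0), np.float64(-25.0)) (np.int64(193), np.float64(-10.0), np.float64(13.0)) R (np.int64(185), np.float64(25.0), np.float64(39.0)) (np.int64(185), np.float64(-10.0), np.float64(13.0)) C 0
-48 L (np.int64(171), np.float64(-39.0), np.float64(-25.0)) (np.int64(171), np.float64(-10.0), np.float64(13.0)) R (np.int64(181), np.float64(25.0), np.float64(39.0)) (np.int64(181), np.float64(-10.0), np.float64(13.0)) C 0
-44 L (np.int64(163), np.float64(-39.0), np.float64(-25.0)) (np.int64(163), np.float64(-10.0), np.float64(13.0)) R (np.int64(157), n
[... 2258 characters left out ...]
 np.float64(36.0)) (np.int64(13), np.float64(-13.0), np.float64(4.0)) C 0
-36 L (np.int64(12), np.float64(-35.0), np.float64(-26.0)) (np.int64(12), np.float64(-12.0), np.float64(6.0)) R (np.int64(6), np.float64(25.0), np.float64(31.0)) (np.int64(6), np.float64(-13.0), np.float64(-6.0)) C 0
-32 L (np.int64(4), np.float64(-30.0), np.float64(-28.0)) (np.int64(4), np.float64(-10.0), np.float64(5.0)) R (np.int64(3), np.float64(25.0), np.float64(30.0)) (np.int64(3), np.float64(-10.0), np.float64(-4.0)) C 0
-28 L - - R - - C 10
-24 L - - R - - C 77
-20 L - - R - - C 38
-16 L - - R - - C 7
-12 L - - R - - C 0
-8 L - - R - - C 0
-4 L - - R - - C 0
0 L - - R - - C 0
4 L - - R - - C 0
8 L - - R - - C 0
```

View pics/wrist4.png

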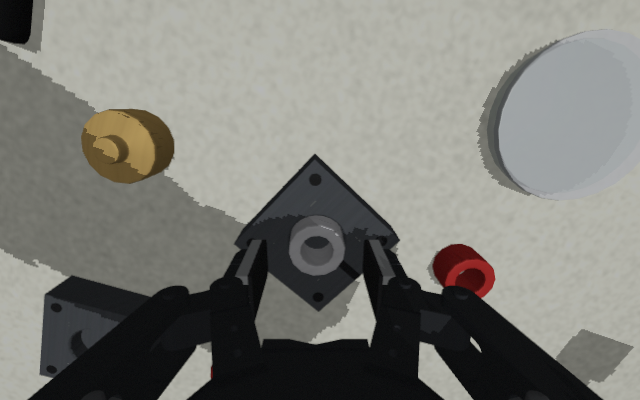

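At a gap of 51 mm the tips stand about 30 mm behind the reported TCP (world z ≈ 0.041), centred on the ring at (317,245). They need to go down about 14 mm more.

arm_command([
  {"x": 0,"y": 0,"z": 5,"rx": 0,"ry": 0,"rz": 0,"hand": -0.2},
  {"x": 0,"y": 0,"z": 10,"rx": 0,"ry": 0,"rz": 0,"hand": -0.2},
  {"x": 0,"y": 0,"z": 14,"rx": 0,"ry": 0,"rz": 0,"hand": -0.2},
  {"x": 0,"y": 0,"z": 14,"rx": 0,"ry": 0,"rz": 0,"hand": -0.2},
  {"x": 0,"y": 0,"z": 14,"rx": 0,"ry": 0,"rz": 0,"hand": -0.2},
])

```text
clock: 7.48
tcp_pos: [0.6189, -0.1555, -0.0029]
orientation: [0.0, 0.569, 0.823, 0.0]
wrist_force: [0.4, 0.1, -0.2]
finger_gap: 0.0513
```

```bash
python3 tip.py 5 | grep -v "C 0$" ; python3 -c "
import cv2
im=cv2.imread('pics/scene5.png')[210:310,220:380];cv2.imwrite('pics/s5c.png',cv2.resize(im,None,fx=5,fy=5,interpolation=2))"
```

```text
wrist [ 0.619  -0.1555 -0.0028] gap 51.11567255227423 [-0.7 -1.  -0.7]
-40 L (np.int64(140), np.float64(-38.0), np.float64(-25.0)) (np.int64(140), np.float64(-10.0), np.float64(13.0)) R (np.int64(138), np.float64(26.0), np.float64(38.0)) (np.int64(138), np.float64(-9.0), np.float64(13.0)) C 1416
-36 L (np.int64(78), np.float64(-35.0), np.float64(-25.0)) (np.int64(78), np.float64(-10.0), np.float64(12.0)) R (np.int64(82), np.float64(26.0), np.float64(38.0)) (np.int64(82), np.float64(-10.0), np.float64(12.0)) C 617
-32 L (np.int64(31), np.float64(-26.0), np.float64(-25.0)) (np.int64(31), np.float64(-9.0), np.float64(10.0)) R (np.int64(29), np.float64(26.0), np.float64(26.0)) (np.int64(29), np.float64(-9.0), np.float64(11.0)) C 243
scene [ 0.619  -0.1555 -0.0027] gap 50.94477788457235 [0.2 0.7 0.8]
-40 L (np.int64(12), np.float64(-36.0), np.float64(-26.0)) (np.int64(12), np.float64(-12.0), np.float64(10.0)) R (np.int64(8), np.float64(25.0), np.float64(37.0)) (np.int64(8), np.float64(-13.0), np.float64(-0.0)) C 53
-36 L (np.int64(12), np.float64(-39.0), np.float64(-26.0)) (np.int64(12), np.float64(-12.0), np.float64(11.0)) R (np.int64(7), np.float64(26.0), np.float64(35.0)) (np.int64(7), np.float64(-11.0), np.float64(-6.0)) C 53
-32 L (np.int64(5), np.float64(-28.0), np.float64(-27.0)) (np.int64(5), np.float64(-11.0), np.float64(4.0)) R (np.int64(2), np.float64(28.0), np.float64(30.0)) (np.int64(2), np.float64(-11.0), np.float64(-5.0)) C 27
```

View pics/s5c.png

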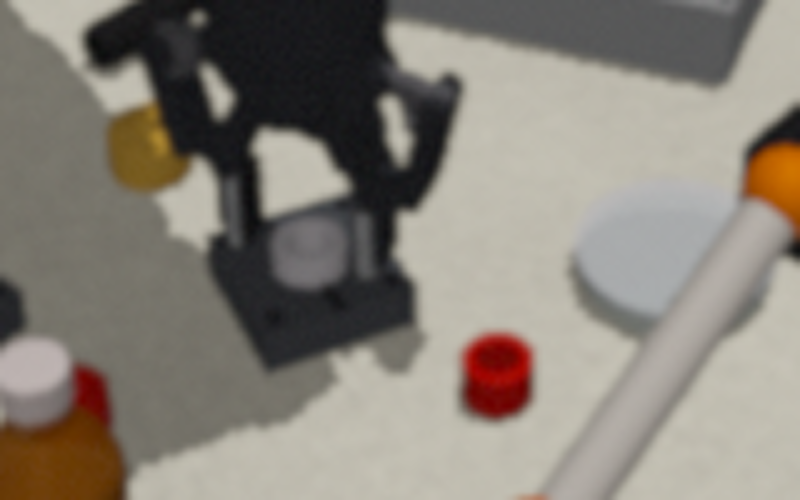

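The tips now sit just above the mould face on either side of the ring. Closing.

arm_command([
  {"x": 0,"y": 0,"z": 0,"rx": 0,"ry": 0,"rz": 0,"hand": 0.2},
  {"x": 0,"y": 0,"z": 0,"rx": 0,"ry": 0,"rz": 0,"hand": 1},
  {"x": 0,"y": 0,"z": 0,"rx": 0,"ry": 0,"rz": 0,"hand": 1},
  {"x": 0,"y": 0,"z": 0,"rx": 0,"ry": 0,"rz": 0,"hand": 1},
  {"x": 0,"y": 0,"z": 0,"rx": 0,"ry": 0,"rz": 0,"hand": 1},
], force=40)

```text
clock: 8.2
tcp_pos: [0.6192, -0.1556, -0.0024]
orientation: [0.0, 0.569, 0.823, 0.0]
wrist_force: [-1.4, -0.9, 6.2]
finger_gap: 0.03
```

arm_command([
  {"x": 0,"y": 0,"z": -8,"rx": 0,"ry": 0,"rz": 0,"hand": 1},
  {"x": 0,"y": 0,"z": -20,"rx": 0,"ry": 0,"rz": 0,"hand": 1},
  {"x": 0,"y": 0,"z": -40,"rx": 0,"ry": 0,"rz": 0,"hand": 1},
  {"x": 0,"y": 0,"z": -70,"rx": 0,"ry": 0,"rz": 0,"hand": 1},
  {"x": 0,"y": 0,"z": -100,"rx": 0,"ry": 0,"rz": 0,"hand": 1},
  {"x": 0,"y": 0,"z": -120,"rx": 0,"ry": 0,"rz": 0,"hand": 1},
  {"x": 0,"y": 0,"z": -120,"rx": 0,"ry": 0,"rz": 0,"hand": 1},
  {"x": 0,"y": 0,"z": -120,"rx": 0,"ry": 0,"rz": 0,"hand": 1},
], force=40)

```text
clock: 9.2
tcp_pos: [0.6182, -0.1552, 0.1163]
orientation: [-0.001, 0.569, 0.823, -0.0]
wrist_force: [-0.3, 0.3, -0.1]
finger_gap: 0.0298
```

Run:
```python
from h import *
p=cam('wrist','wrist6.png'); t,R,s=cur(); c,_=cloud(p); l=(c-t)@R*1000
k=(np.abs(l[:,0])<25)&(np.abs(l[:,1])<14.5)&(l[:,2]<5)&(l[:,2]>-60); print(k.sum()); print(np.histogram(l[k,2],bins=range(-60,8,3)))
a=l[k&(np.abs(l[:,2]+38)<6)]; print(a.min(0),a.max(0))
p=cam('top','top6.png')
c,uv=cloud(p); t_=c[(np.abs(c[:,0]-.56)<.12)&(np.abs(c[:,1]-.12)<.12)]
q=(t_-TC)@TR
for sgn in (-1,1):
  k=(q[:,2]>.02)&(q[:,2]<.032)&(np.abs(q[:,0]+.03)<.05)&(q[:,1]*sgn>.005)&(q[:,1]*sgn<.056); print('ring',k.sum(),q[k].mean(0).round(4))
delta(tw([.035,0,.15]),down(20.7))
```

```text
3084
(array([  20,   12,   10,    6,    9,    6,   11, 1354,  540,  229,  216,
        201,  189,  181,   99,    1,    0,    0,    0,    0,    0,    0]), array([-60, -57, -54, -51, -48, -45, -42, -39, -36, -33, -30, -27, -24,
       -21, -18, -15, -12,  -9,  -6,  -3,   0,   3,   6]))
[-15.47985909 -14.49847634 -43.8607443 ] [ 16.58523962  14.48721486 -32.09729311]
ring 99 [-0.0543 -0.0273  0.0254]
ring 98 [-0.0275  0.0355  0.0254]
t 9.3 tcp [ 0.6179 -0.1551  0.1157] yaw 20.7 gap 0.03 F [ 0.2 -0.2 -0.3]
shift [271.3   5.5 -33.9] turn [-0.1 -0.1 -0. ]
```

View pics/wrist6.png

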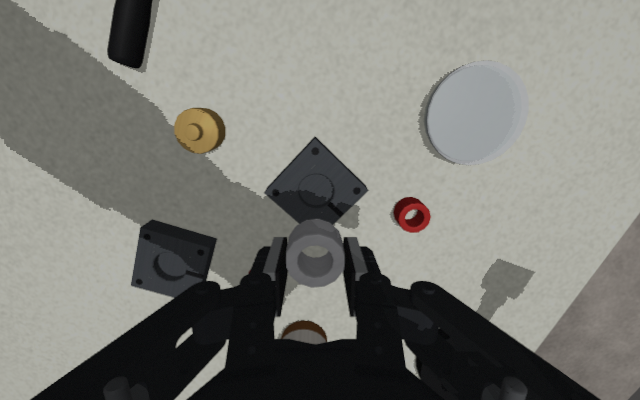

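The ring is held, and the cavity it left at (316,189) is empty. Moving it to the tote.

arm_command([
  {"x": 30,"y": 0,"z": 0,"rx": 0,"ry": 0,"rz": 0,"hand": 1},
  {"x": 75,"y": 1,"z": 0,"rx": 0,"ry": 0,"rz": 0,"hand": 1},
  {"x": 120,"y": 1,"z": 0,"rx": 0,"ry": 0,"rz": 0,"hand": 1},
  {"x": 165,"y": 2,"z": 0,"rx": 0,"ry": 0,"rz": 0,"hand": 1},
  {"x": 210,"y": 2,"z": 0,"rx": 0,"ry": 0,"rz": 0,"hand": 1},
  {"x": 250,"y": 2.5,"z": 0,"rx": 0,"ry": 0,"rz": 0,"hand": 1},
  {"x": 271,"y": 2.5,"z": 0,"rx": 0,"ry": 0,"rz": 0,"hand": 1},
  {"x": 271,"y": 2.5,"z": 0,"rx": 0,"ry": 0,"rz": 0,"hand": 1},
  {"x": 271,"y": 2.5,"z": 0,"rx": 0,"ry": 0,"rz": 0,"hand": 1},
], force=40)

```text
clock: 10.42
tcp_pos: [0.5259, 0.0982, 0.1169]
orientation: [0.0, 0.569, 0.822, -0.0]
wrist_force: [0.2, 0.1, -0.7]
finger_gap: 0.0301
```

Run:
```python
from h import *
p=cam('wrist','wrist7.png')
delta(tw([.038,0,-.0095]),down(20.7))
```

```text
t 10.47 tcp [0.5259 0.098  0.1169] yaw 20.63 gap 0.0304 F [-0.1 -0.1 -0.6]
shift [  2.1  -0.8 126.4] turn [ 0.    0.02 -0.07]
```

View pics/wrist7.png

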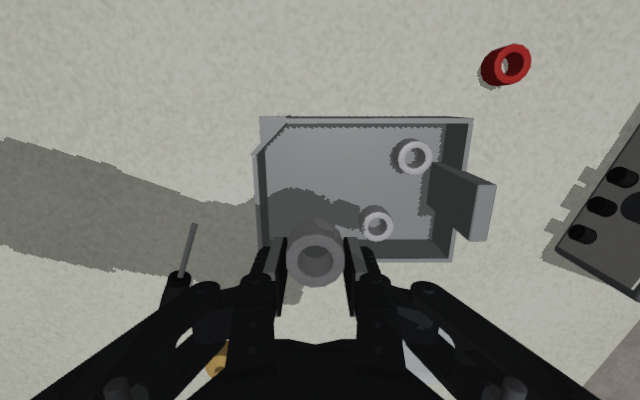

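The ring is over the tote. The two parts at (414,157) and (377,225) are clear of where the fingers will open, so I'm lowering.

arm_command([
  {"x": 2,"y": -1,"z": 30,"rx": 0,"ry": 0,"rz": 0,"hand": 1},
  {"x": 2,"y": -1,"z": 65,"rx": 0,"ry": 0,"rz": 0,"hand": 1},
  {"x": 2,"y": -1,"z": 95,"rx": 0,"ry": 0,"rz": 0,"hand": 1},
  {"x": 2,"y": -1,"z": 112,"rx": 0,"ry": 0,"rz": 0,"hand": 1},
  {"x": 2,"y": -1,"z": 119,"rx": 0,"ry": 0,"rz": 0,"hand": 1},
  {"x": 2,"y": -1,"z": 123,"rx": 0,"ry": 0,"rz": 0,"hand": 1},
  {"x": 2,"y": -1,"z": 125,"rx": 0,"ry": 0,"rz": 0,"hand": 1},
  {"x": 2,"y": -1,"z": 125,"rx": 0,"ry": 0,"rz": 0,"hand": 1},
], force=40)

```text
clock: 11.48
tcp_pos: [0.5242, 0.1004, -0.0074]
orientation: [0.0, 0.569, 0.823, 0.0]
wrist_force: [0.2, -0.2, 1.0]
finger_gap: 0.0303
```

Run:
```python
from h import *
p=cam('scene','scene8.png')
im=p['image'][140:250,260:420,::-1]; cv2.imwrite('pics/s8c.png',cv2.resize(im,None,fx=5,fy=5,interpolation=cv2.INTER_CUBIC))
p=cam('wrist','wrist8.png'); t,R,s=cur(); c,_=cloud(p); l=(c-t)@R*1000
k=(np.hypot(l[:,0],l[:,1])<17)&(l[:,2]<5)&(l[:,2]>-60); print(np.histogram(l[k,2],bins=range(-60,8,3))[0])
print(np.median(c[k&(np.abs(l[:,2]+37)<3)],0))
delta(tw([.038,0,-.0105]),down(20.7))
```

```text
[  54   57   52   40   53   37   43 1038  890  249  224  195  192  196
  125   59  433    0    0    0    0    0]
[0.52376815 0.1022728  0.02879348]
t 11.57 tcp [ 0.5242  0.1005 -0.0073] yaw 20.7 gap 0.03 F [-0.3  0.1  0. ]
shift [-0.9 -0.1  3.2] turn [0.06 0.02 0.  ]
```

View pics/wrist8.png

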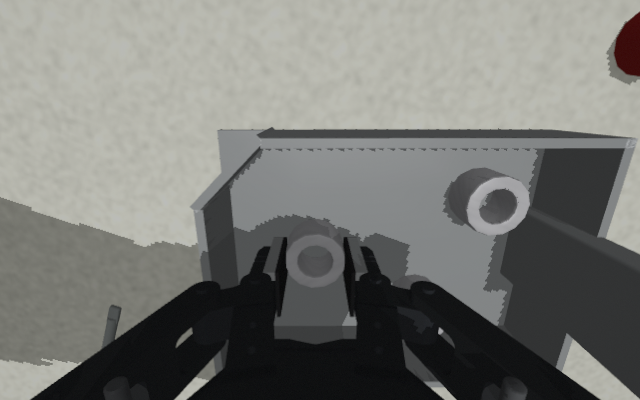

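arm_command([
  {"x": 0,"y": 0,"z": 1.5,"rx": 0,"ry": 0,"rz": 0,"hand": 1},
  {"x": 0,"y": 0,"z": 2.5,"rx": 0,"ry": 0,"rz": 0,"hand": 1},
  {"x": 0,"y": 0,"z": 3,"rx": 0,"ry": 0,"rz": 0,"hand": 1},
  {"x": 0,"y": 0,"z": 3,"rx": 0,"ry": 0,"rz": 0,"hand": 1},
], force=40)

```text
clock: 12.08
tcp_pos: [0.5241, 0.1005, -0.0104]
orientation: [0.0, 0.569, 0.823, 0.0]
wrist_force: [-0.6, -0.5, 4.3]
finger_gap: 0.0298
```

arm_command([
  {"x": 0,"y": 0,"z": 0,"rx": 0,"ry": 0,"rz": 0,"hand": 0.2},
  {"x": 0,"y": 0,"z": 0,"rx": 0,"ry": 0,"rz": 0,"hand": 0},
  {"x": 0,"y": 0,"z": 0,"rx": 0,"ry": 0,"rz": 0,"hand": -0.1},
  {"x": 0,"y": 0,"z": 0,"rx": 0,"ry": 0,"rz": 0,"hand": -0.1},
  {"x": 0,"y": 0,"z": 0,"rx": 0,"ry": 0,"rz": 0,"hand": -0.1},
], force=40)

```text
clock: 12.7
tcp_pos: [0.5237, 0.1005, -0.0109]
orientation: [-0.0, 0.569, 0.823, 0.0]
wrist_force: [0.0, -0.6, -0.3]
finger_gap: 0.047
```

arm_command([
  {"x": 0,"y": 0,"z": -10,"rx": 0,"ry": 0,"rz": 0,"hand": -0.1},
  {"x": 0,"y": 0,"z": -30,"rx": 0,"ry": 0,"rz": 0,"hand": -0.1},
  {"x": 0,"y": 0,"z": -70,"rx": 0,"ry": 0,"rz": 0,"hand": -0.1},
  {"x": 0,"y": 0,"z": -120,"rx": 0,"ry": 0,"rz": 0,"hand": -0.1},
  {"x": 0,"y": 0,"z": -150,"rx": 0,"ry": 0,"rz": 0,"hand": -0.1},
  {"x": 0,"y": 0,"z": -160,"rx": 0,"ry": 0,"rz": 0,"hand": -0.1},
  {"x": 0,"y": 0,"z": -160,"rx": 0,"ry": 0,"rz": 0,"hand": -0.1},
])

```text
clock: 13.58
tcp_pos: [0.5239, 0.1005, 0.1494]
orientation: [0.0, 0.569, 0.823, 0.0]
wrist_force: [0.7, -0.8, 0.3]
finger_gap: 0.0467
```

Run:
```python
from h import *
for n in ('wrist','top'):
  p=cam(n,n+'9.png'); c,uv=cloud(p)
  m=(np.abs(c[:,0]-.56)<.15)&(np.abs(c[:,1]-.12)<.12); t=c[m]
  g=t[(t[:,2]>.086)&(t[:,2]<.096)]; print(n,'grip',len(g),cv2.minAreaRect((g[:,:2]*1000).astype(np.float32)),g[:,2].mean().round(4))
  rim=t[(t[:,2]>.041)&(t[:,2]<.05)]; print('rim',len(rim),cv2.minAreaRect((rim[:,:2]*1000).astype(np.float32)))
  fin=finder.find_in(p,'part_a'); print([(round(r['score'],2),np.round(r['at']),((w3(p,r['at'])[0]-TC)@TR).round(3)) for r in fin[:4]])
delta(tw([-.083,0,.165]),down(20.7))
```

```text
wrist grip 930 ((637.3746337890625, 143.47776794433594), (14.840203285217285, 44.241912841796875), 20.974332809448242) 0.0896
rim 2743 ((559.8220825195312, 114.02494049072266), (181.1048583984375, 130.46250915527344), 20.568748474121094)
[(0.96, array([487.,  74.]), array([-0.136, -0.109,  0.001])), (0.87, array([375., 215.]), array([-0.031,  0.041,  0.008])), (0.66, array([408., 157.]), array([-0.061, -0.026,  0.013]))]
top grip 0 ((0.0, 0.0), (0.0, 0.0), 0.0) nan
rim 146 ((558.3587646484375, 48.81671905517578), (60.031333923339844, 166.4036407470703), 87.744140625)
[]
t 13.78 tcp [0.5226 0.1004 0.1474] yaw 20.7 gap 0.0468 F [-0.2 -0.3  0.1]
shift [ -1.4 122.4 -17.9] turn [-0.16 -0.06  0.  ]<stdin>:5: RuntimeWarning: Mean of empty slice.
  ret = ret.dtype.type(ret / rcount)
```

View pics/wrist9.png

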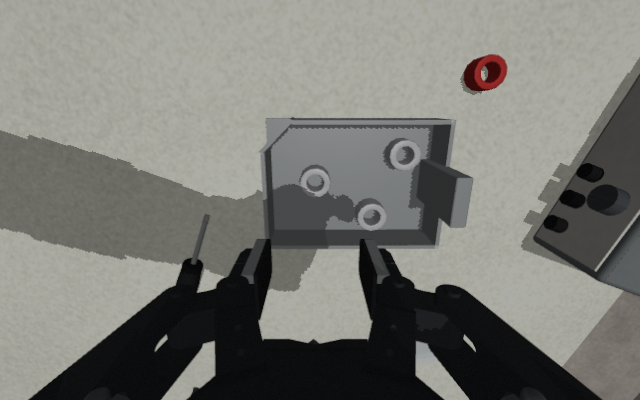

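Casting is released in the tote at (315,181). Its neighbours are at (403,154) and (371,215), and the grip plate measures (0.6374, 0.1435). Moving above the plate.

Run:
```python
from h import *
delta([.6374,.1435,.15],down(20.8))
```

```text
t 13.78 tcp [0.5226 0.1004 0.1474] yaw 20.7 gap 0.0468 F [-0.2 -0.3  0.1]
shift [ -0.2 122.6  -2.9] turn [-0.16 -0.06 -0.1 ]
```

arm_command([
  {"x": 0,"y": 30,"z": -2,"rx": 0,"ry": 0,"rz": 0,"hand": -0.1},
  {"x": 0,"y": 65,"z": -2,"rx": 0,"ry": 0,"rz": 0,"hand": -0.1},
  {"x": 0,"y": 100,"z": -2,"rx": 0,"ry": 0,"rz": 0,"hand": -0.1},
  {"x": 0,"y": 120,"z": -2,"rx": 0,"ry": 0,"rz": 0,"hand": -0.1},
  {"x": 0,"y": 122,"z": -2,"rx": 0,"ry": 0,"rz": 0,"hand": -0.1},
  {"x": 0,"y": 122,"z": -2,"rx": 0,"ry": 0,"rz": 0,"hand": -0.1},
])

```text
clock: 14.52
tcp_pos: [0.6368, 0.1434, 0.1499]
orientation: [-0.001, 0.569, 0.823, -0.001]
wrist_force: [0.1, 0.0, -1.1]
finger_gap: 0.0466
```

Run:
```python
from h import *
p=cam('wrist','wrist10.png'); c,uv=cloud(p)
m=(np.hypot(c[:,0]-.637,c[:,1]-.143)<.04); t=c[m]
g=t[(t[:,2]>.086)&(t[:,2]<.096)]; print('grip',len(g),cv2.minAreaRect((g[:,:2]*1000).astype(np.float32)),g[:,2].mean().round(4))
delta([.6374,.1435,.024],down(20.8))
```

```text
grip 836 ((637.3027954101562, 143.47720336914062), (13.870792388916016, 43.9508171081543), 19.997499465942383) 0.0899
t 14.57 tcp [0.6367 0.1433 0.1504] yaw 20.7 gap 0.0467 F [ 0.4 -0.1 -0.1]
shift [-1.000e-01  9.000e-01  1.264e+02] turn [-0.1  -0.03 -0.1 ]
```

View pics/wrist10.png

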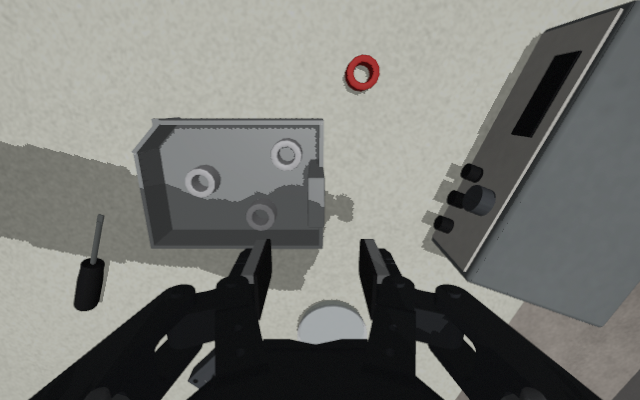

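The plate at (316,195) is centred between the pads. Descending.

arm_command([
  {"x": 0,"y": 0.5,"z": 30,"rx": 0,"ry": 0,"rz": 0,"hand": -0.1},
  {"x": 0,"y": 0.5,"z": 65,"rx": 0,"ry": 0,"rz": 0,"hand": -0.1},
  {"x": 0,"y": 0.5,"z": 95,"rx": 0,"ry": 0,"rz": 0,"hand": -0.1},
  {"x": 0,"y": 0.5,"z": 115,"rx": 0,"ry": 0,"rz": 0,"hand": -0.1},
  {"x": 0,"y": 0.5,"z": 124,"rx": 0,"ry": 0,"rz": 0,"hand": -0.1},
  {"x": 0,"y": 0.5,"z": 126,"rx": 0,"ry": 0,"rz": 0,"hand": -0.1},
  {"x": 0,"y": 0.5,"z": 126,"rx": 0,"ry": 0,"rz": 0,"hand": -0.1},
], force=100)

```text
clock: 15.45
tcp_pos: [0.6389, 0.1437, 0.0261]
orientation: [0.001, 0.569, 0.823, 0.001]
wrist_force: [-0.2, -0.0, 0.6]
finger_gap: 0.0472
```

```bash
python3 - <<'E'
from h import *
p=cam('wrist','wrist11.png'); cam('scene','scene11.png')
delta([.6374,.1435,.024],down(20.8))
E
python3 -c "
import cv2
im=cv2.imread('pics/scene11.png')[130:240,280:440];cv2.imwrite('pics/s11c.png',cv2.resize(im,None,fx=5,fy=5,interpolation=2))"
```

```text
t 15.55 tcp [0.6391 0.1438 0.0263] yaw 20.7 gap 0.0469 F [ 0.2 -0.4 -0.2]
shift [ 0.3 -1.7  2.3] turn [ 0.11  0.02 -0.1 ]
```

View pics/wrist11.png

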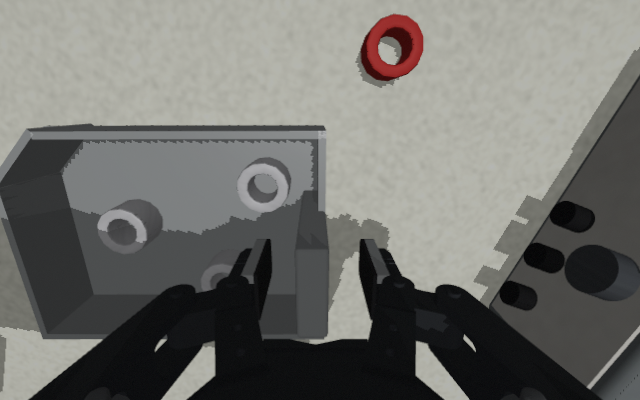

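View pics/s11c.png

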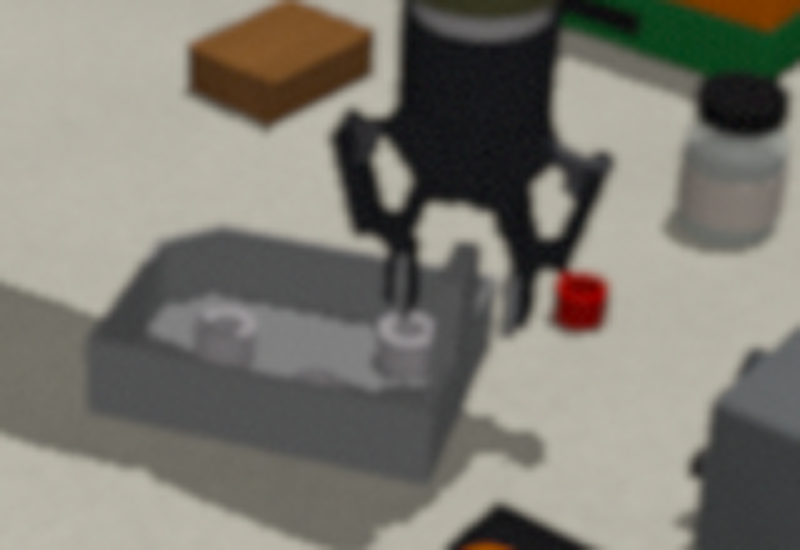

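The plate stands between the pads, so I'm closing firmly.

arm_command([
  {"x": 0,"y": -1.5,"z": 2,"rx": 0,"ry": 0,"rz": 0,"hand": 0.2},
  {"x": 0,"y": -1.5,"z": 2,"rx": 0,"ry": 0,"rz": 0,"hand": 0.5},
  {"x": 0,"y": -1.5,"z": 2,"rx": 0,"ry": 0,"rz": 0,"hand": 1},
  {"x": 0,"y": -1.5,"z": 2,"rx": 0,"ry": 0,"rz": 0,"hand": 1},
  {"x": 0,"y": -1.5,"z": 2,"rx": 0,"ry": 0,"rz": 0,"hand": 1},
  {"x": 0,"y": -1.5,"z": 2,"rx": 0,"ry": 0,"rz": 0,"hand": 1},
], force=100)

```text
clock: 16.3
tcp_pos: [0.6371, 0.1433, 0.0234]
orientation: [0.0, 0.569, 0.823, 0.0]
wrist_force: [-0.8, -0.1, 3.4]
finger_gap: 0.0129
```

arm_command([
  {"x": 0,"y": 0,"z": -5,"rx": 0,"ry": 0,"rz": 0,"hand": 1},
  {"x": 0,"y": 0,"z": -12,"rx": 0,"ry": 0,"rz": 0,"hand": 1},
  {"x": 0,"y": 0,"z": -25,"rx": 0,"ry": 0,"rz": 0,"hand": 1},
  {"x": 0,"y": 0,"z": -40,"rx": 0,"ry": 0,"rz": 0,"hand": 1},
  {"x": 0,"y": 0,"z": -55,"rx": 0,"ry": 0,"rz": 0,"hand": 1},
  {"x": 0,"y": 0,"z": -70,"rx": 0,"ry": 0,"rz": 0,"hand": 1},
  {"x": 0,"y": 0,"z": -80,"rx": 0,"ry": 0,"rz": 0,"hand": 1},
  {"x": 0,"y": 0,"z": -80,"rx": 0,"ry": 0,"rz": 0,"hand": 1},
], force=100)

```text
clock: 17.3
tcp_pos: [0.6377, 0.1433, 0.1044]
orientation: [0.001, 0.569, 0.823, 0.001]
wrist_force: [0.6, 0.1, -2.6]
finger_gap: 0.0128
```

Run:
```python
from h import *
cam('wrist','wrist12.png'); cam('scene','scene12.png')
p,R,s=cur(); print(p,s['joint_pos'].round(3),s['wrist_force'].round(2),s['finger_gap'])
# target: tool pose R1 = rotate world about horizontal axis; downhill dir in tote frame
for ang,dn in ((36,(.8,-.6)),(36,(.75,-.66))):
  d=TR@np.array([*dn,0]); d/=np.linalg.norm(d)
  ax=np.cross([0,0,1],d); W=Ro.from_rotvec(ax*np.deg2rad(ang)).as_matrix()
  # tote pose rel to tcp (grip tcp at tote (-83,0,.024+?))
  Tt=TR; tcp_in_tote=np.array([-.083,0,.024])
  Rn=W@R; corner=(W@TR)@(np.array([.0736,-.0486,.004])-tcp_in_tote)
  print(ang,dn,'turn(tool)',Ro.from_matrix(R.T@Rn).as_rotvec(degrees=True).round(2),'corner rel tcp',corner.round(3),'toolz',Rn[:,2].round(2),'low pts',[ ((W@TR)@(np.array(v)-tcp_in_tote)).round(3) for v in ((.09,-.035,0),(.06,-.065,0))])
```

```text
[0.63669846 0.14320289 0.10277793] [0.098 0.506 0.085 1.149 0.    1.308] [-0.89 -0.4  -2.99] 0.012944091731812
36 (0.8, -0.6) turn(tool) [-28.8 -21.6   0. ] corner rel tcp [-0.124 -0.021 -0.107] toolz [ 0.56 -0.16 -0.81] low pts [array([-0.131, -0.041, -0.113]), array([-0.115, -0.002, -0.11 ])]
36 (0.75, -0.66) turn(tool) [-27.02 -23.78   0.  ] corner rel tcp [-0.126 -0.024 -0.104] toolz [ 0.55 -0.21 -0.81] low pts [array([-0.134, -0.044, -0.109]), array([-0.117, -0.005, -0.108])]
```

View pics/scene12.png

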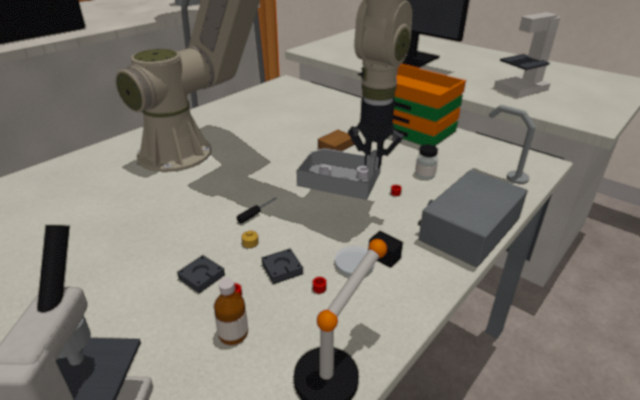

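The tote is lifted level in the grip, with the rings visible inside at (340,170). Next I raise it, then tilt it.

arm_command([
  {"x": 0,"y": 0,"z": -15,"rx": 0,"ry": 0,"rz": 0,"hand": 1},
  {"x": 0,"y": 0,"z": -35,"rx": 0,"ry": 0,"rz": 0,"hand": 1},
  {"x": 0,"y": 0,"z": -55,"rx": 0,"ry": 0,"rz": 0,"hand": 1},
  {"x": 0,"y": 0,"z": -75,"rx": 0,"ry": 0,"rz": 0,"hand": 1},
  {"x": 0,"y": 0,"z": -95,"rx": 0,"ry": 0,"rz": 0,"hand": 1},
  {"x": 0,"y": 0,"z": -107,"rx": 0,"ry": 0,"rz": 0,"hand": 1},
  {"x": 0,"y": 0,"z": -107,"rx": 0,"ry": 0,"rz": 0,"hand": 1},
], force=120)

```text
clock: 18.27
tcp_pos: [0.6376, 0.1433, 0.2113]
orientation: [0.001, 0.569, 0.823, 0.001]
wrist_force: [0.6, -0.2, -3.7]
finger_gap: 0.0127
```

arm_command([
  {"x": 0,"y": 0,"z": 0,"rx": -2,"ry": -1.5,"rz": 0,"hand": 1},
  {"x": 0,"y": 0,"z": 0,"rx": -5,"ry": -3.8,"rz": 0,"hand": 1},
  {"x": 0,"y": 0,"z": 0,"rx": -8,"ry": -6,"rz": 0,"hand": 1},
  {"x": 0,"y": 0,"z": 0,"rx": -11,"ry": -8.3,"rz": 0,"hand": 1},
  {"x": 0,"y": 0,"z": 0,"rx": -14,"ry": -10.5,"rz": 0,"hand": 1},
  {"x": 0,"y": 0,"z": 0,"rx": -17,"ry": -12.8,"rz": 0,"hand": 1},
  {"x": 0,"y": 0,"z": 0,"rx": -20,"ry": -15,"rz": 0,"hand": 1},
  {"x": 0,"y": 0,"z": 0,"rx": -22,"ry": -16.5,"rz": 0,"hand": 1},
  {"x": 0,"y": 0,"z": 0,"rx": -22,"ry": -16.5,"rz": 0,"hand": 1},
], force=120)

```text
clock: 19.4
tcp_pos: [0.6347, 0.1433, 0.2081]
orientation: [0.224, 0.552, 0.8, 0.074]
wrist_force: [0.4, -0.7, -3.7]
finger_gap: 0.0128
```

Run:
```python
from h import *
cam('wrist','wrist13.png'); p=cam('scene','scene13.png')
im=p['image'][80:230,240:440,::-1]; cv2.imwrite('pics/s13c.png',cv2.resize(im,None,fx=4,fy=4,interpolation=cv2.INTER_CUBIC))
p,R,s=cur(); print(s['clock'],p,s['joint_pos'].round(3),s['wrist_force'].round(2),s['finger_gap'],'tilt',np.rad2deg(np.arccos(-R[2,2])))
```

```text
19.5 [0.6363878  0.1432306  0.20942955] [ 0.207  0.128 -0.303  0.711 -0.218  1.369] [-0.07  0.37 -3.49] 0.012691622112277713 tilt 27.393338342043222
```

View pics/wrist13.png

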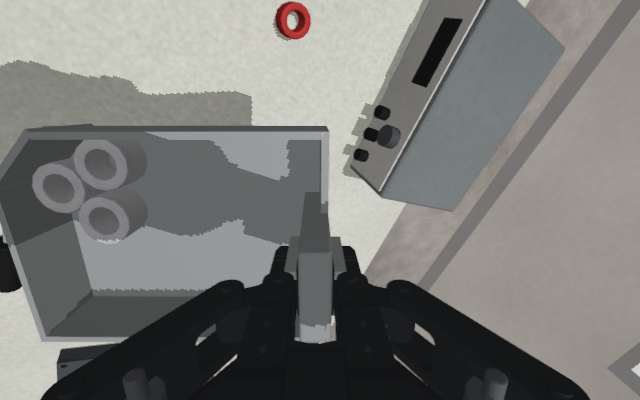

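View pics/s13c.png

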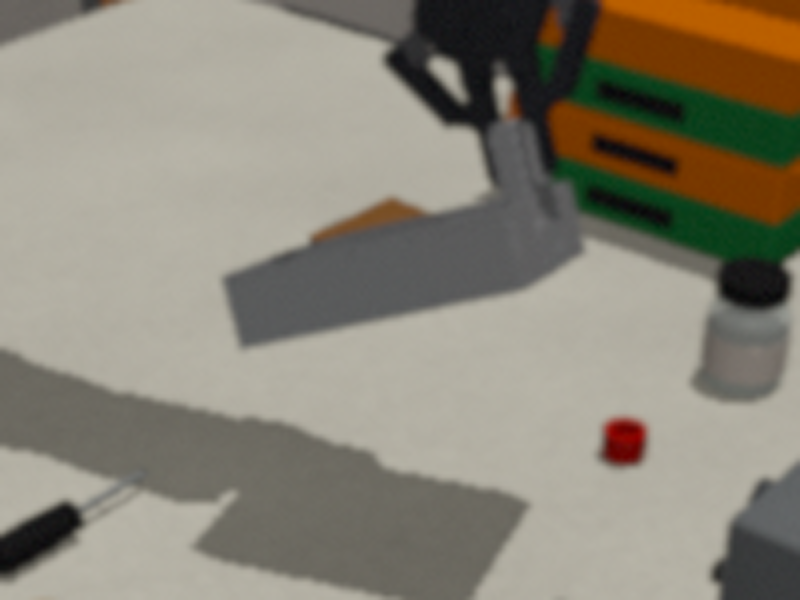

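At 27° all three rings are already together in the cut-off corner, at (60,187), (100,162) and (107,215). I'll finish the tilt to about 36° and settle.

arm_command([
  {"x": 0,"y": 0,"z": 0,"rx": -2,"ry": -1.5,"rz": 0,"hand": 1},
  {"x": 0,"y": 0,"z": 0,"rx": -4,"ry": -3,"rz": 0,"hand": 1},
  {"x": 0,"y": 0,"z": 0,"rx": -6,"ry": -4.5,"rz": 0,"hand": 1},
  {"x": 0,"y": 0,"z": 0,"rx": -7,"ry": -5,"rz": 0,"hand": 1},
  {"x": 0,"y": 0,"z": 0,"rx": -7,"ry": -5,"rz": 0,"hand": 1},
  {"x": 0,"y": 0,"z": 0,"rx": -7,"ry": -5,"rz": 0,"hand": 1},
  {"x": 0,"y": 0,"z": 0,"rx": -7,"ry": -5,"rz": 0,"hand": 1},
  {"x": 0,"y": 0,"z": 0,"rx": -7,"ry": -5,"rz": 0,"hand": 1},
  {"x": 0,"y": 0,"z": 0,"rx": -7,"ry": -5,"rz": 0,"hand": 1},
  {"x": 0,"y": 0,"z": 0,"rx": -7,"ry": -5,"rz": 0,"hand": 1},
], force=120)

```text
clock: 20.75
tcp_pos: [0.6369, 0.1432, 0.2101]
orientation: [0.293, 0.54, 0.782, 0.1]
wrist_force: [0.4, -0.3, -2.8]
finger_gap: 0.0128
```

Run:
```python
from h import *
p=cam('wrist','wrist14.png'); cam('scene','scene14.png')
t,R,s=cur(); print(s['clock'],t,s['qvel'].round(3),s['wrist_force'].round(2),s['finger_gap'],'tilt',np.rad2deg(np.arccos(-R[2,2])))
c,uv=cloud(p); l=(c-t)@R
# tool->tote: tote x=-tool y, tote z=-tool z, tote y = -tool x
q=np.c_[-l[:,1]-.083,-l[:,0],-l[:,2]+.024]
k=(np.abs(q[:,0])<.084)&(np.abs(q[:,1])<.06)
fl=k&(np.abs(q[:,2]-.004)<.006); A=np.c_[q[fl][:,:2],np.ones(fl.sum())]
co=np.linalg.lstsq(A,q[fl][:,2],rcond=None)[0]; print('floor fit in assumed tote frame',co)
n=np.array([-co[0],-co[1],1]); n/=np.linalg.norm(n)
M=np.array([[0,-1,0],[-1,0,0],[0,0,-1.]]) # tote->tool
print('true tilt',np.rad2deg(np.arccos((R@M@n)[2])))
rim=q[(np.abs(q[:,2]-.045)<.004)]; print('rim',rim.min(0),rim.max(0))
k&=(q[:,2]>.022)&(q[:,2]<.033)&(q[:,0]>0)
print('ring tops ext',q[k].min(0),q[k].max(0),'farthest from corner',np.hypot(q[k][:,0]-.0736,q[k][:,1]+.0486).max())
cz=t+R@(M@(np.array([.0736,-.0486,.004])-[-.083,0,.024])); print('corner world',cz)
```

```text
20.85 [0.6369121  0.14321034 0.21011287] [ 0.     0.001  0.001 -0.     0.005 -0.02 ] [ 0.43  1.3  -2.99] 0.012683222492952406 tilt 36.10100815849463
floor fit in assumed tote frame [ 0.00341498 -0.00417562  0.00473252]
true tilt 35.80138920104349
rim [-0.0903266  -0.06656196  0.04100227] [0.09089928 0.0659368  0.04894385]
ring tops ext [ 0.02578035 -0.05927192  0.02201487] [0.08399846 0.05999819 0.0329755 ] farthest from corner 0.11651235288415478
corner world [0.51317404 0.12185795 0.10278865]
```

View pics/wrist14.png

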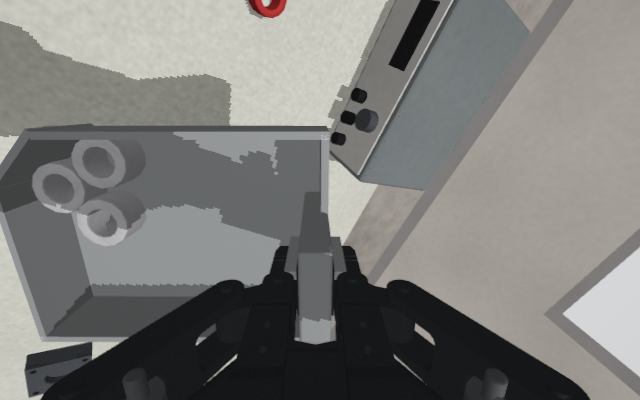

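View pics/scene14.png

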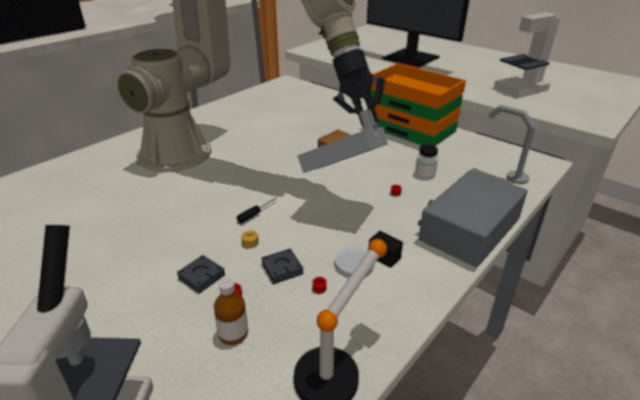

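Run:
```python
from h import *
print(hand_in()); s=get_state(); print(s['clock'],s['tcp_pos'],s['finger_gap'])
```

```text
the job is handed in; nothing more can be done
None
the job is handed in; nothing more can be done
```

I lifted the cast ring out of its mould, lowered it onto the tote floor and released it. I then picked the tote up by its grip plate, tipped it, and handed the job in at about 21 s while holding it there. `hand_in()` reports no verdict.

**Last checks:**
- **Tilt:** 36.1° from the tool pose and 35.8° from a fit to the tote floor in the depth image.
- **Corner height:** about 103 mm above the bench.
- **Grip:** the plate is held at a 12.7 mm reported opening with 120 N commanded, and the joint speeds were near zero.
- **Rings:** the wrist picture shows all three together in the cut-off corner. They sat in the same place at 27° and at 36°.
- **Bystanders:** in the scene picture they look to be where they started, with the slide box partly hidden behind the tote.

**What disagreed or failed:**
- **First grasp:** the fingers closed on nothing. The real fingertips stand about 30 mm behind the reported TCP, which doesn't match the description. I measured that offset in the images, corrected for it, and the second grasp held.
- **Finger opening:** it reads 1 to 2 mm below the true widths of the ring and the plate.
- **Ring distances:** my automatic check of ring distance from the corner gave 117 mm, because it also picked up points on the far side wall. I therefore relied on the picture to judge that the rings are within the 90 mm limit.

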